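# Set crimping tweezers to the marked gap

## Robot

A 6-joint arm with a two-finger parallel gripper is mounted at the origin on a cart in front of the work surface, level with it; the furniture and walls round the work are solid. World frame = base frame: x ahead of the robot, y to its left, z up, the work surface at z = 0. Lengths are in mm, angles in rad, forces in N, time in s.
With the tool pointing down it reaches from about 325 to 900 mm from the base axis. Payload 6.1 kg.
Tool frame: the origin (TCP) lies at the very end of the fingers, on their centre line; the grasp point (between the pads) lies 19 mm behind it; z points along the fingers, y is the line along which they close (so a half turn about z gives the same grasp; the last joint's range is limited). The gripper opens to 87 mm and grips with 3 to 60 N. Pads are 19 mm wide; open, the fingers measure 117 mm over their backs; the gripper's body (75 mm by 190 mm) begins 51 mm behind the grasp point.
Start: joints at [-1.235, 0.22, 1.526, -0, 1.395, -0.126], TCP at [278.467, -559.528, 222.538] pointing down, gripper open.
Joint ranges: [-2.98, 2.98], [-0.91, 2.08], [0.09, 2.57], [-1.24, 4.39], [0.2, 2.65], [-2.68, 2.68]. Speed limits (rad/s): [2.57, 2.57, 3.01, 3.14, 3.14, 3.14].

## Interface

Orientations are given as a 3x3 rotation matrix whose columns are the frame's x, y, z axes.
In Python, from bench import ctrl gives the robot as it stands.
- The arm moves only by the tool step_arm, never from a script. Its argument "deltas" is a list of rows, each a list of 5 numbers: the shift along the tool's x, y, z in units of 50 mm (1.0 is 50 mm), then the turn about the tool's z in units of 6 degrees (1.0 is 6 degrees), then the finger opening in mm, from 0 to 87. In form: [[tx, ty, tz, spin, fingers], ...]. A call has 1 to 12 rows; each row is the pose to reach, as a shift and turn from the pose commanded when the call began, along the tool's axes at that moment; what a row does not reach only later rows make up. A row lasts 1/10 s, in which the tool goes at most 50 mm and 8.59 degrees, less where a joint would pass 70% of its speed; a pose out of reach is approached as far as the arm can. A call with a gripper value outside its range is refused whole. The fingers move at their own pace and stop on an object; "force" is the grip in N (left out, the last holds). Time passes only in rows, so rows that repeat a pose let the fingers close. It gives the time, the measured TCP pose, the force, the opening and the grip force at its end, in the units of the state.
- ctrl.state(): the state, without advancing time (a new reading comes with each control period).
- ctrl.capture(name): name is "scene" or "top"; returns a dict with "image" (400x640x3 uint8, red, green, blue), "mtx" (3x3 intrinsics, pixels), "k1" (the pictures are not rectified: a ray, as slopes to the right and down, at radius r is drawn at 1 + k1 r^2 times it, then the intrinsics apply), "world_from_camera" (4x4, takes a point from camera to world coordinates). Camera axes: x right, y down, z forward; pixel columns grow to the right and rows downward; lengths in mm; the calibration is good to about 2 mm. A picture is of the moment at which its call begins. There is no depth.
- ctrl.finish_job(): hands the job in; it is judged then, once.
The state is a dict: "clock": time; "joint_pos": joint angles; "dq": joint speeds; "effort": joint torques, N m; "eef_pos": TCP position; "ee_rot": TCP orientation; "contact_force": force on the tool from outside, world axes, zero at the start; "ft_torque": the same for the moment, N m; "grip_width": finger opening in mm; "gripper_force": force on a finger pad.
Only numpy, scipy, OpenCV 4.12 (cv2) and the standard library are available. Lean on these libraries where they do the work, as an engineer would, in place of code of your own. Each camera call takes 0.05 s, during which the arm holds its last target. There are 200 camera calls.

## Task

Lay the sprung crimping tweezers on the gap gauge, their round tail level in both V saddles, the arms spread side by side and the tips over the white block, and let go of them. Then squeeze the two arms at the blue buttons until the tips are as far apart as the two red lines on the block (20 mm), never closing the tips right together, and finish while still holding them steadily squeezed like that in the saddles, so that a retaining ring can be fitted. Leave the two ring cutters, the nozzle and the timer where they are.

Things in the scene. Friction and masses are not known exactly. Their poses are not given: they have to be found in the camera images.
- tweezers: Loose steel crimping tweezers, 0.19 kg, 240 mm long. Origin: balance point on the axis of the round tail (take it here, at the dark rings), 7 mm above the worktop at the start; x along the axis to the tips, z up. Tail: round bar 14 mm thick, x = -75 to +48 mm; blue heel block at x = 45 to 59 mm, 15 mm wide; two arms (strips 12 mm high) from x = 50 mm, y = +-5 mm, splayed 0.16 rad each at rest.
- tweezer_squeeze (a point): On the tweezers' axis midway between the two blue buttons, 107 mm from their origin towards the tips. The buttons are upright, 14 mm high, one on each arm's outer side, 58 mm along the arm: squeeze there, across the axis. Over the buttons it is 37.5 mm at rest and 24 mm when the tips are 20 mm apart. x axis towards the tips.
- tweezer_arm_left (a joint): Closing angle of the arm on the +y side, rad: 0 at rest, at most 0.19. Spring 2.5 N m per rad: about 5 N on each button when the tips are 20 mm apart (both joints 0.117). Each arm springs on its own. Tip distance = 10 mm + 115 mm x (sin(0.16 - left) + sin(0.16 - right)), 47 mm at rest.
- tweezer_arm_right (a joint): The same for the arm on the -y side.
- tweezer_tip_left (a point): Middle of the tip of the arm on the +y side (tip 2 mm thick, 6 mm high).
- tweezer_tip_right (a point): Middle of the tip of the arm on the -y side.
- gauge: Fixed gap gauge: wooden board 260 x 90 x 12 mm, origin under its centre, x along it towards the white block. Two steel V saddles (90 degree V, 10 mm thick, top edges 66 mm above the worktop, about 33 mm apart) at x = -110 and -30 mm; white block, 50 x 76 mm, top 47 mm above the worktop, at x = 75 to 125 mm.
- gauge_seat (a point): Where the tweezers' origin lies when they rest in the saddles: on the tail's axis, 60 mm above the worktop, 45 mm from the rear saddle and 35 mm from the front one; axes as the gauge's (x towards the white block, z up). 70 mm are free between the saddles for the fingers, 100 mm between front saddle and block for squeezing.
- gauge_marks (a point): Centre of the white block's top, midway between the two red lines, which run along x at y = +10 and -10 mm, 3 mm wide; the tips pass 10 mm above it.
- cutter: Larger tinned ring cutter, 64 mm across, 33 mm high, loose on the worktop between gauge and tweezers; a bystander. Origin under its centre.
- nozzle: Brass-coloured piping nozzle, 40 mm across, 51 mm high, standing on its wide end; a bystander. Close behind it stands a clear tub stacked with cartons to 0.35 m: carry things past in front of it. Origin under its centre.
- kitchen_timer: Round red and white kitchen timer, 62 mm across, 45 mm high; a bystander. Origin under its centre.
- small_cutter: Smaller tinned ring cutter, 52 mm across, 31 mm high, beyond the gauge; a bystander. Origin under its centre.

How it is judged:
By the outcome, as a careful person would: the job done as asked, in the order asked, and still so for the second after the job is handed in, while the arm keeps its last pose, push and grip.
It also fails if it takes over 58 s, if anything falls off the work surface, if the arm or the gripper's body presses on something with over 40 N, if the wrist force passes 120 N, or if a joint passes its speed limit or range.

## Working session

There is one attempt and no reset: what is moved stays moved. The work goes in short steps, Python scripts to look and compute and a tool call to move; the robot and the scene stay as the last step left them, time stands still between calls to the robot, and variables do not carry over. Pictures are saved under pics/ and viewed, at most 10 in all, crops included, and the job is handed in when it is done.

Besides the shell and the picture viewer there is one more tool, called by a JSON object that holds its "fn" and its "kwargs". step_arm: Moves the arm, as the interface text tells. Its arguments: {"type":"object","properties":{"deltas":{"type":"array","items":{"type":"array","items":{"type":"number"}}},"force":{"type":"number"}},"required":["deltas"]}

```bash
mkdir -p pics; cat > h.py <<'E'
import numpy as np, cv2
from bench import ctrl
def cap(n,f=None):
    c=ctrl.capture(n)
    if f: cv2.imwrite('pics/'+f,c['image'][:,:,::-1])
    return c
def ray(c,uv):
    K=np.array(c['mtx'],float);d=np.array([c['k1'],0,0,0],float)
    p=cv2.undistortPoints(np.array(uv,float).reshape(-1,1,2),K,d).reshape(-1,2)
    T=np.array(c['world_from_camera'])
    return T[:3,3],np.c_[p,np.ones(len(p))]@T[:3,:3].T
def plane(c,uv,z):
    o,d=ray(c,uv); return o+d*((z-o[2])/d[:,2])[:,None]
def proj(c,X):
    T=np.linalg.inv(np.array(c['world_from_camera']))
    p=np.array(X,float).reshape(-1,3)@T[:3,:3].T+T[:3,3]
    return cv2.projectPoints(p,np.zeros(3),np.zeros(3),np.array(c['mtx'],float),np.array([c['k1'],0,0,0],float))[0].reshape(-1,2)
E
python3 - <<'E'
from h import *
np.set_printoptions(suppress=True,precision=3)
for n in('scene','top'):
    c=cap(n,n+'0.png');print(n,c['mtx'],c['k1'],c['world_from_camera'])
s=ctrl.state();print(s['eef_pos'],s['ee_rot'],s['grip_width'],s['clock'])
E
```

```text
scene [[520.882   0.    315.84 ]
 [  0.    520.882 196.618]
 [  0.      0.      1.   ]] -0.04075594830127364 [[  -0.74    -0.506    0.443  -86.718]
 [  -0.673    0.546   -0.499  724.838]
 [   0.011   -0.668   -0.744 1111.057]
 [   0.       0.       0.       1.   ]]
top [[455.542   0.    318.542]
 [  0.    455.542 199.037]
 [  0.      0.      1.   ]] -0.12535752324496338 [[  -0.016   -0.998    0.059  445.356]
 [  -1.       0.017    0.014   15.562]
 [  -0.015   -0.059   -0.998 1522.087]
 [   0.       0.       0.       1.   ]]
[ 278.283 -558.995  221.521] [[ 0.895  0.446 -0.001]
 [ 0.446 -0.895  0.002]
 [ 0.    -0.002 -1.   ]] 86.87326598197785 0.1
```

View pics/scene0.png

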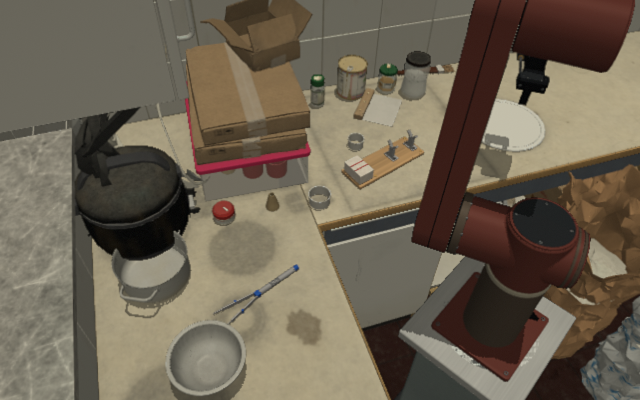

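View pics/top0.png

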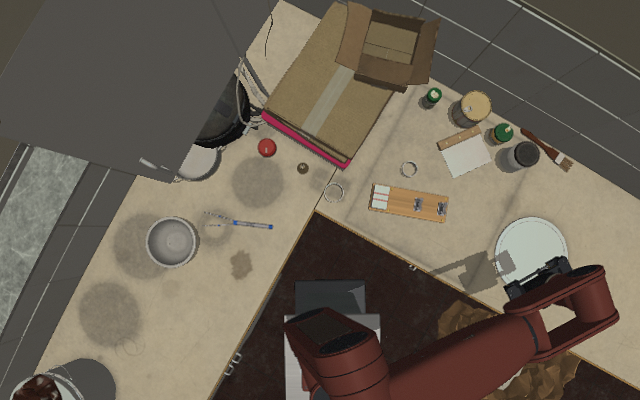

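The tweezers lie at about (205–272, 213–227) in the top view, with the tail to the right. The gauge is at (368–448, 184–222), with the white block at its left end. I'll look closer at both.

```bash
python3 - <<'E'
from h import *
t=cv2.imread('pics/top0.png');s=cv2.imread('pics/scene0.png')
f=lambda im,x,y,w,h:cv2.resize(im[y:y+h,x:x+w],(400,300),interpolation=cv2.INTER_CUBIC)
m=np.vstack([np.hstack([f(t,195,190,80,60),f(t,365,175,88,66)]),np.hstack([f(s,205,255,100,75),f(s,335,120,100,75)])])
cv2.imwrite('pics/m0.png',m)
def blue(im,box):
    x,y,w,h=box;c=im[y:y+h,x:x+w].astype(int)
    k=((c[...,0]-c[...,2]>40)).astype(np.uint8)
    n,l,st,ce=cv2.connectedComponentsWithStats(k)
    for i in range(1,n):
        if st[i,4]>1: print(st[i,4],ce[i]+[x,y],c[l==i].mean(0))
blue(t,(195,190,85,60));print();blue(s,(205,255,100,75))
E
```

```text
2 [219.5 216. ] [125.5  87.   68. ]
16 [234.5625 222.25  ] [148.75    90.9375  58.875 ]
12 [269.91666667 226.41666667] [138.25        76.          41.08333333]

17 [295.58823529 266.88235294] [129.11764706  76.29411765  46.88235294]
32 [257.03125 292.75   ] [125.46875  73.375    43.5625 ]
4 [234.5 300.5] [129.5  93.5  76. ]
5 [242.4 309.8] [111.2  66.4  45. ]
```

View pics/m0.png

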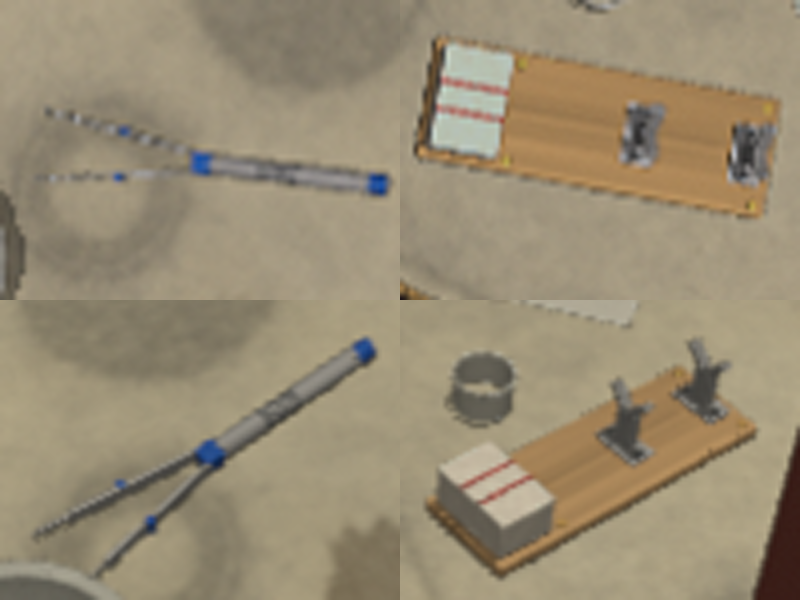

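The crops show the tail axis running from the blue heel (234.6, 222.3) to the blue end (269.9, 226.4) in the top view. They also show the board with its red lines and two V saddles. Next I'll compute positions from both views.

```bash
cat > m.py <<'E'
from h import *
np.set_printoptions(suppress=True,precision=2)
boxes={'top':((195,190,85,60),(362,172,95,60)),'scene':((205,255,100,75),(335,125,100,75))}
def comps(k,x,y,mn):
    n,l,st,ce=cv2.connectedComponentsWithStats(k.astype(np.uint8))
    return [(st[i,4],ce[i]+[x,y]) for i in range(1,n) if st[i,4]>=mn]
R={}
for n in('top','scene'):
    c=cap(n);im=c['image'].astype(int)
    x,y,w,h=boxes[n][0];p=im[y:y+h,x:x+w]
    b=[(a,e) for a,e in comps(p[...,2]-p[...,0]>40,x,y,2)]
    print(n,'blue',[(a,plane(c,e,9 if a>5 else 9)[0]) for a,e in b])
    x,y,w,h=boxes[n][1];p=im[y:y+h,x:x+w]
    red=(p[...,0]-p[...,1]>45)&(p[...,1]-p[...,2]<25)
    hsv=cv2.cvtColor(c['image'][y:y+h,x:x+w],cv2.COLOR_RGB2HSV)
    for a,e in comps(red,x,y,5): print(' red',a,e,plane(c,e,47)[0])
    wood=((hsv[...,1]>105)&(hsv[...,0]<22)&~red).astype(np.uint8)
    wood=cv2.morphologyEx(wood,cv2.MORPH_CLOSE,np.ones((5,5)))
    ct=max(cv2.findContours(wood,0,cv2.CHAIN_APPROX_NONE)[0],key=cv2.contourArea).reshape(-1,2)+[x,y]
    P=plane(c,ct,12)[:,:2].astype(np.float32)
    r=cv2.minAreaRect(P);print(' wood',len(ct),r); print(cv2.boxPoints(r))
    cv2.imwrite(f'pics/w_{n}.png',wood*255)
E
python3 m.py
```

```text
top blue [(np.int32(2), array([483.14, 370.29,   9.  ])), (np.int32(16), array([461.51, 319.32,   9.  ])), (np.int32(12), array([445.95, 200.64,   9.  ]))]
 red 7 [377.   192.71] [ 549.54 -153.32   47.  ]
 red 6 [385.5  194.33] [ 543.81 -180.87   47.  ]
 wood 262 ((516.7254638671875, -260.79571533203125), (258.3387756347656, 88.09614562988281), 78.57234191894531)
[[ 447.96 -378.68]
 [ 534.31 -396.13]
 [ 585.49 -142.91]
 [ 499.14 -125.46]]
scene blue [(np.int32(17), array([445.87, 197.56,   9.  ])), (np.int32(32), array([462.55, 316.11,   9.  ])), (np.int32(4), array([486.71, 367.9 ,   9.  ])), (np.int32(5), array([454.01, 372.1 ,   9.  ]))]
 red 12 [356.5 163. ] [ 548.18 -167.05   47.  ]
 red 15 [360.73 167.07] [ 528.54 -162.39   47.  ]
 wood 244 ((515.0869750976562, -258.0806579589844), (261.1800842285156, 91.36620330810547), 78.73030090332031)
[[ 444.76 -377.22]
 [ 534.37 -395.08]
 [ 585.41 -138.94]
 [ 495.81 -121.08]]
```

Gauge centre is about (516, -259) with its axis at 78.65°. The tweezers' origin is about (455, 266) with the axis at 82.3°. Moving above the tweezers.

{"fn": "step_arm", "kwargs": {"deltas": [[0.62,-0.78,0,-0.8,60],[1.24,-1.55,0,-1.6,60],[1.86,-2.33,0,-2.4,60],[2.48,-3.1,0,-3.2,60],[3.1,-3.88,0,-4,60],[3.71,-4.66,0,-4.8,60],[4.33,-5.43,0,-5.6,60],[4.95,-6.2,0,-6.4,60],[5.57,-6.98,0,-7.2,60],[6.19,-7.76,0,-8,60],[6.81,-8.54,0,-8.8,60],[7.43,-9.3,0,-9.3,60]]}}

```text
clock: 1.4
eef_pos: [403.8, 24.3, 222.9]
ee_rot: [[0.132, 0.991, 0.001], [0.991, -0.132, -0.0], [-0.0, 0.001, -1.0]]
contact_force: [0.7, -0.7, -0.9]
grip_width: 60.0
gripper_force: 0.0
```

{"fn": "step_arm", "kwargs": {"deltas": [[0.99,0.08,0.2,0,60],[1.97,0.15,0.4,0,60],[2.9,0.23,0.8,0,60],[3.7,0.3,1.2,0,60],[4.4,0.36,1.6,0,60],[4.93,0.38,2.05,0,60],[4.93,0.38,2.05,0,60],[4.93,0.38,2.05,0,60]]}}

```text
clock: 2.2
eef_pos: [455.1, 264.0, 119.2]
ee_rot: [[0.133, 0.991, -0.002], [0.991, -0.133, -0.001], [-0.001, -0.002, -1.0]]
contact_force: [-0.2, -0.3, 0.8]
grip_width: 60.1
gripper_force: 0.0
```

```bash
python3 - <<'E'
from h import *
np.set_printoptions(suppress=True,precision=2)
O=np.array([455,266.3,8]);d=np.array([.1345,.991,0])
ims=[]
for n in('top','scene'):
    c=cap(n,n+'1.png');s=ctrl.state();e=np.array(s['eef_pos'])
    P=proj(c,[O,O+52*d,O-70*d,e,[e[0],e[1],8]])
    im=cv2.resize(c['image'][:,:,::-1],None,fx=5,fy=5,interpolation=cv2.INTER_CUBIC)
    for p,col in zip(P,[(0,0,255)]*3+[(0,255,0),(0,255,255)]): cv2.circle(im,tuple(int(v) for v in p*5+2),4,col,1)
    u=((P[0])*5).astype(int);im=im[max(u[1]-250,0):u[1]+250,u[0]-200:u[0]+200];ims.append(cv2.resize(im,(400,500)))
cv2.imwrite('pics/m1.png',np.hstack(ims));print(e)
E
```

```text
[456.38 263.45 120.89]
```

View pics/m1.png

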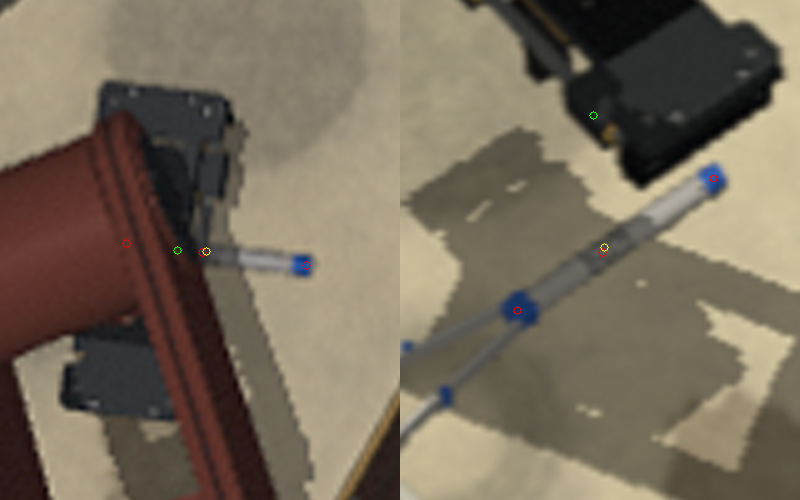

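The markers match the heel, the tail end and the dark rings, and the gripper is centred over the tail axis. Descending and gripping.

{"fn": "step_arm", "kwargs": {"deltas": [[0.05,0,0.6,0,60],[0.05,0,1.2,0,60],[0.05,0,1.7,0,60],[0.05,0,2.1,0,60],[0.05,0,2.25,0,60],[0.05,0,2.32,0,40],[0.05,0,2.32,0,20],[0.05,0,2.32,0,5],[0.05,0,2.32,0,5],[0.05,0,2.32,0,5],[0.05,0,2.32,0,5],[0.05,0,2.32,0,5]], "force": 35}}

```text
clock: 3.5
eef_pos: [456.1, 266.6, 4.2]
ee_rot: [[0.134, 0.991, -0.0], [0.991, -0.134, 0.0], [0.0, -0.0, -1.0]]
contact_force: [-1.4, 0.1, 1.8]
grip_width: 12.8
gripper_force: 35.0
```

{"fn": "step_arm", "kwargs": {"deltas": [[0,0,-0.2,0,5],[0,0,-0.5,0,5],[0,0,-1,0,5],[0,0,-1.7,0,5],[0,0,-2.4,0,5],[0,0,-3,0,5],[0,0,-3,0,5]]}}

```text
clock: 4.2
eef_pos: [459.7, 267.9, 160.8]
ee_rot: [[0.135, 0.991, 0.01], [0.991, -0.135, 0.004], [0.005, 0.009, -1.0]]
contact_force: [1.1, -0.6, -1.0]
grip_width: 12.8
gripper_force: 35.0
```

```bash
python3 - <<'E'
from h import *
np.set_printoptions(suppress=True,precision=2)
s=ctrl.state();print(s['eef_pos'],s['grip_width'],s['contact_force'],s['ft_torque'])
c=cap('scene','scene2.png')
im=c['image'][150:330,180:420,::-1];cv2.imwrite('pics/m2.png',cv2.resize(im,(800,600),interpolation=cv2.INTER_CUBIC))
E
```

```text
[459.74 267.94 160.77] 12.832150345139887 [ 1.11 -0.62 -0.97] [ 0.03 -0.14 -0.01]
```

View pics/m2.png

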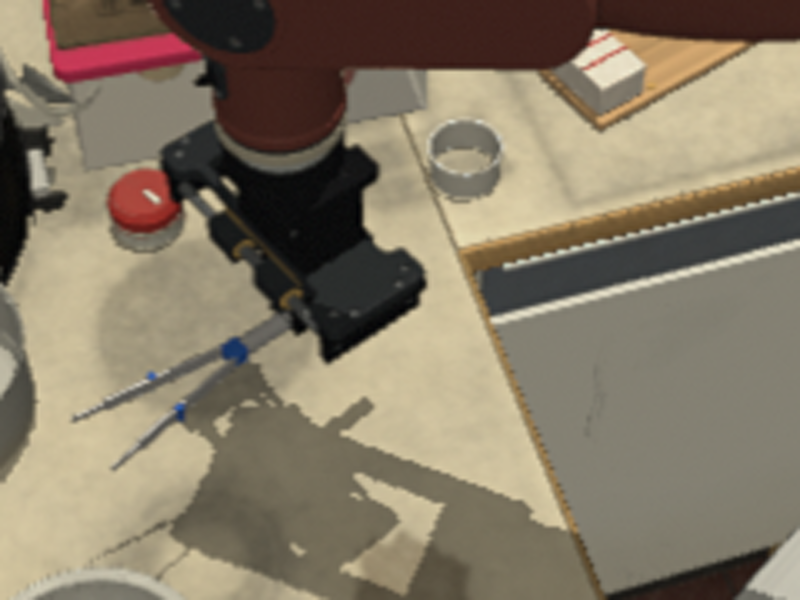

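Held level in the pads. Carrying it past in front of the nozzle.

{"fn": "step_arm", "kwargs": {"deltas": [[-0.3,-0.08,-0.1,0,5],[-0.9,-0.22,-0.1,0,5],[-1.6,-0.39,-0.1,0,5],[-2.3,-0.56,-0.1,0,5],[-3,-0.72,-0.1,0.1,5],[-3.7,-0.84,-0.1,0.2,5],[-4.4,-0.75,-0.1,0.3,5],[-5.1,-0.65,-0.1,0.4,5],[-5.8,-0.55,-0.1,0.5,5],[-6.5,-0.44,-0.1,0.61,5],[-7.2,-0.33,-0.1,0.61,5],[-8,-0.22,-0.1,0.61,5]]}}

```text
clock: 5.45
eef_pos: [390.3, -129.1, 157.8]
ee_rot: [[0.197, 0.98, -0.002], [0.98, -0.197, 0.001], [0.001, -0.002, -1.0]]
contact_force: [1.5, -0.7, -1.3]
grip_width: 12.8
gripper_force: 35.0
```

{"fn": "step_arm", "kwargs": {"deltas": [[-0.4,0.35,0,0,5],[-0.9,0.8,0,0,5],[-1.5,1.32,0,0,5],[-2.1,1.85,0,0,5],[-2.7,2.37,0,0,5],[-3.1,2.72,0.2,0,5],[-3.38,2.97,0.5,0,5],[-3.38,2.97,0.78,0,5],[-3.38,2.97,0.78,0,5],[-3.38,2.97,0.78,0,5]]}}

```text
clock: 6.45
eef_pos: [502.5, -321.9, 118.8]
ee_rot: [[0.197, 0.98, -0.002], [0.98, -0.197, 0.002], [0.002, -0.003, -1.0]]
contact_force: [-0.9, -0.6, -1.1]
grip_width: 12.7
gripper_force: 35.0
```

```bash
python3 - <<'E'
from h import *
np.set_printoptions(suppress=True,precision=2)
s=ctrl.state();print(s['eef_pos'],s['grip_width'],s['contact_force'],s['ft_torque'])
e=np.array(s['eef_pos'])
ims=[]
for n in ('top','scene'):
    c=cap(n,n+'3.png')
    d=np.array([.197,.98,0]);o=e+[0,0,3]
    P=proj(c,[o,o+52*d,o+107*d,o+165*d])
    p=c['image'].astype(int);k=(p[...,2]-p[...,0]>40);k&=p[...,2]<220
    N,l,st,ce=cv2.connectedComponentsWithStats(k.astype(np.uint8))
    print(n,P)
    for i in range(1,N):
        if st[i,4]>1 and abs(ce[i]-P[1]).max()<60: print(st[i,4],ce[i],plane(c,ce[i],e[2]+3)[0])
    u=P[1].astype(int); im=c['image'][u[1]-50:u[1]+50,u[0]-67:u[0]+66,::-1]
    ims.append(cv2.resize(im,(400,300),interpolation=cv2.INTER_CUBIC))
cv2.imwrite('pics/m3.png',np.hstack(ims))
E
```

```text
[ 502.46 -321.87  118.76] 12.698138606105484 [-0.88 -0.6  -1.15] [-0.05 -0.1  -0.01]
top [[434.35 205.26]
 [417.94 202.23]
 [400.51 199.03]
 [382.06 195.64]]
3 [401.67 194.33] [ 537.98 -221.    121.76]
18 [418.39 202.67] [ 511.35 -272.26  121.76]
scene [[403.85 125.03]
 [390.6  131.85]
 [376.16 139.28]
 [360.44 147.38]]
15 [391.13 130.6 ] [ 514.87 -276.36  121.76]
```

View pics/m3.png

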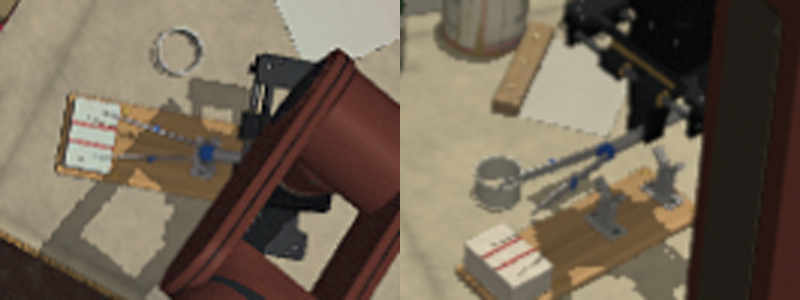

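The tweezers are level, aligned above the gauge, with the tips toward the block. The heel is within a few mm of where it should be. Lowering.

{"fn": "step_arm", "kwargs": {"deltas": [[0,0,0.2,0,5],[0,0,0.5,0,5],[0,0,0.8,0,5],[0,0,1,0,5],[0,0,1.1,0,5],[0,0,1.14,0,5],[0,0,1.18,0,5],[0,0,1.18,0,5]]}}

```text
clock: 7.35
eef_pos: [503.8, -323.7, 61.2]
ee_rot: [[0.198, 0.98, 0.0], [0.98, -0.198, -0.0], [-0.0, 0.0, -1.0]]
contact_force: [0.5, 0.6, -0.6]
grip_width: 13.2
gripper_force: 35.0
```

{"fn": "step_arm", "kwargs": {"deltas": [[0,0,0.03,0,5],[0,0,0.05,0,5],[0,0,0.07,0,5],[0,0,0.07,0,5]]}}

```text
clock: 7.75
eef_pos: [504.4, -323.9, 58.4]
ee_rot: [[0.198, 0.98, 0.002], [0.98, -0.198, -0.001], [-0.001, 0.002, -1.0]]
contact_force: [1.1, 0.7, 1.0]
grip_width: 12.8
gripper_force: 35.0
```

```bash
python3 - <<'E'
from h import *
s=ctrl.state();print(s['eef_pos'],s['contact_force'],s['ft_torque'],s['grip_width'])
E
```

```text
[ 504.37022548 -323.88982265   58.35796836] [1.09557054 0.72202133 1.045619  ] [-0.04494115 -0.3504678  -0.01155917] 12.849947696950492
```

{"fn": "step_arm", "kwargs": {"deltas": [[0,0,0.02,0,5],[0,0,0.02,0,5],[0,0,0.02,0,5]]}}

```text
clock: 8.05
eef_pos: [504.8, -324.1, 57.8]
ee_rot: [[0.198, 0.98, 0.003], [0.98, -0.198, -0.002], [-0.001, 0.003, -1.0]]
contact_force: [2.7, 0.0, 5.5]
grip_width: 13.0
gripper_force: 35.0
```

{"fn": "step_arm", "kwargs": {"deltas": [[0,0,0.02,0,5],[0,0,0.02,0,5],[0,0,0.02,0,5]]}}

```text
clock: 8.35
eef_pos: [505.2, -324.2, 57.3]
ee_rot: [[0.198, 0.98, 0.003], [0.98, -0.198, -0.002], [-0.001, 0.004, -1.0]]
contact_force: [2.0, 0.7, 7.6]
grip_width: 12.9
gripper_force: 35.0
```

{"fn": "step_arm", "kwargs": {"deltas": [[0.01,0.04,0,0,14],[0.01,0.04,0,0,16],[0.01,0.04,0,0,20],[0.01,0.04,0,0,26],[0.01,0.04,0,0,32],[0.01,0.04,0,0,32]]}}

```text
clock: 8.95
eef_pos: [505.5, -323.2, 55.3]
ee_rot: [[0.198, 0.98, -0.0], [0.98, -0.198, 0.0], [0.0, -0.0, -1.0]]
contact_force: [0.1, 0.2, -0.5]
grip_width: 29.9
gripper_force: 0.0
```

{"fn": "step_arm", "kwargs": {"deltas": [[0,0,-0.1,0,32],[0,0,-0.4,0,32],[0,0,-1,0,40],[0,0,-1.6,0,60],[0.2,-0.5,-1.6,0,60],[0.5,-1.2,-1.6,0,60],[0.9,-2,-1.6,0,60],[1.25,-2.9,-1.6,0,60],[1.25,-2.9,-1.6,0,60],[1.25,-2.9,-1.6,0,60]]}}

```text
clock: 9.95
eef_pos: [376.0, -233.5, 137.0]
ee_rot: [[0.198, 0.98, 0.002], [0.98, -0.198, -0.002], [-0.002, 0.003, -1.0]]
contact_force: [-0.1, 0.4, 0.4]
grip_width: 60.0
gripper_force: 0.0
```

```bash
python3 - <<'E'
from h import *
np.set_printoptions(suppress=True,precision=2)
s=ctrl.state();print(s['eef_pos'])
ims=[]
for n,b in (('top',(362,172,95,60)),('scene',(335,110,110,83))):
    c=cap(n,n+'4.png');x,y,w,h=b
    p=c['image'][y:y+h,x:x+w].astype(int);k=(p[...,2]-p[...,0]>25)
    N,l,st,ce=cv2.connectedComponentsWithStats(k.astype(np.uint8))
    for i in range(1,N):
        if st[i,4]>1: print(n,st[i,4],ce[i]+[x,y],plane(c,ce[i]+[x,y],62)[0])
    ims.append(cv2.resize(c['image'][y:y+h,x:x+w,::-1],(400,300),interpolation=cv2.INTER_CUBIC))
cv2.imwrite('pics/m4.png',np.hstack(ims))
E
```

```text
[ 375.96 -233.51  136.99]
top 3 [399.33 194.67] [ 540.99 -223.51   62.  ]
top 24 [415.25 202.67] [ 514.34 -274.35   62.  ]
top 2 [397.5 204. ] [ 511.04 -216.8    62.  ]
top 14 [451.5  209.29] [ 490.9 -392.    62. ]
scene 22 [388.55 145.86] [ 515.43 -275.97   62.  ]
scene 2 [371.  149.5] [ 543.89 -227.78   62.  ]
scene 4 [377.75 156.5 ] [ 510.95 -217.71   62.  ]
```

View pics/m4.png

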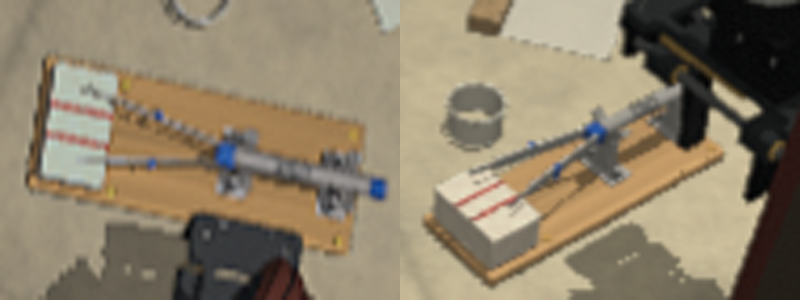

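The tweezers rest in both V saddles with the arms side by side and the tips over the white block; heel at top (415, 203), buttons at (399, 195) and (397.5, 204). Moving over the buttons and descending with the fingers open.

{"fn": "step_arm", "kwargs": {"deltas": [[0.2,0.6,0,0,60],[0.4,1.3,0,0,60],[0.6,2,0,0,60],[0.8,2.6,0,0,60],[0.86,2.9,0,0,60],[0.86,2.9,0.2,0,60],[0.86,2.9,0.6,0,60],[0.86,2.9,1,0,60],[0.86,2.9,1.4,0,60],[0.86,2.9,1.7,0,60],[0.86,2.9,1.85,0,60],[0.86,2.9,1.85,0,60]]}}

```text
clock: 11.25
eef_pos: [525.7, -219.7, 41.7]
ee_rot: [[0.198, 0.98, -0.002], [0.98, -0.198, 0.001], [0.001, -0.002, -1.0]]
contact_force: [0.4, -0.3, 1.6]
grip_width: 60.1
gripper_force: 0.0
```

{"fn": "step_arm", "kwargs": {"deltas": [[0,0,0,0,50],[0,0,0,0,44],[0,0,0,0,40],[0,0,0,0,39],[0,0,0,0,39]], "force": 15}}

```text
clock: 11.75
eef_pos: [526.8, -220.0, 43.5]
ee_rot: [[0.198, 0.98, 0.001], [0.98, -0.198, -0.0], [-0.0, 0.001, -1.0]]
contact_force: [0.0, -0.1, -0.5]
grip_width: 39.4
gripper_force: 0.0
```

```bash
cat > s.py <<'E'
from h import *
np.set_printoptions(suppress=True,precision=2)
s=ctrl.state();f=np.array(s['contact_force']);R=np.array(s['ee_rot'])
print(s['clock'],np.array(s['eef_pos']),'tool F',R.T@f,np.array(s['ft_torque']),s['grip_width'],s['gripper_force'])
E
python3 s.py
```

```text
11.75 [ 526.77 -219.98   43.47] tool F [-0.13  0.03  0.48] [-0.06 -0.11  0.02] 39.39502651972701 0.0
```

{"fn": "step_arm", "kwargs": {"deltas": [[0,0,0,0,38],[0,0,0,0,37],[0,0,0,0,36],[0,0,0,0,35],[0,0,0,0,34],[0,0,0,0,34]]}}

```text
clock: 12.35
eef_pos: [526.5, -219.7, 43.0]
ee_rot: [[0.198, 0.98, -0.0], [0.98, -0.198, 0.0], [0.0, -0.0, -1.0]]
contact_force: [0.5, 2.0, -0.4]
grip_width: 34.7
gripper_force: 1.7
```

{"fn": "step_arm", "kwargs": {"deltas": [[0,0,0,0,34]]}}

```text
clock: 12.45
eef_pos: [526.5, -219.6, 43.0]
ee_rot: [[0.198, 0.98, -0.0], [0.98, -0.198, 0.0], [0.0, -0.0, -1.0]]
contact_force: [0.7, 2.9, 0.7]
grip_width: 33.8
gripper_force: 1.8
```

{"fn": "step_arm", "kwargs": {"deltas": [[0,0,0,0,34]]}}

```text
clock: 12.55
eef_pos: [526.5, -219.6, 43.0]
ee_rot: [[0.198, 0.98, -0.0], [0.98, -0.198, 0.0], [0.0, -0.0, -1.0]]
contact_force: [0.8, 1.9, 0.1]
grip_width: 34.5
gripper_force: 1.9
```

```bash
python3 s.py; python3 - <<'E'
from h import *
np.set_printoptions(suppress=True,precision=2)
ims=[]
for n,b in (('top',(362,172,95,60)),('scene',(335,110,110,83))):
    c=cap(n,n+'5.png');x,y,w,h=b
    p=c['image'][y:y+h,x:x+w].astype(int);k=(p[...,2]-p[...,0]>25)
    N,l,st,ce=cv2.connectedComponentsWithStats(k.astype(np.uint8))
    for i in range(1,N):
        if st[i,4]>1: print(n,st[i,4],ce[i]+[x,y],plane(c,ce[i]+[x,y],62)[0])
    ims.append(cv2.resize(c['image'][y:y+h,x:x+w,::-1],(400,300),interpolation=cv2.INTER_CUBIC))
cv2.imwrite('pics/m5.png',np.hstack(ims))
E
```

```text
12.55 [ 526.52 -219.64   42.98] tool F [ 2.04  0.37 -0.06] [ 0.4  -0.11 -0.  ] 34.528765882129974 1.8767075857613236
top 14 [451.5  209.29] [ 490.9 -392.    62. ]
scene 2 [416.5 130. ] [ 495.74 -392.65   62.  ]
scene 2 [371.  149.5] [ 543.89 -227.78   62.  ]
```

View pics/m5.png

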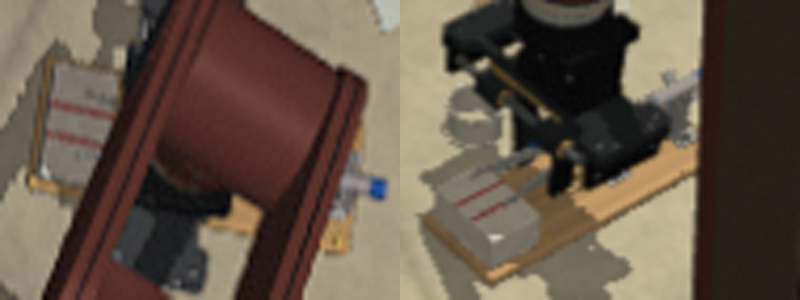

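Both arms are between the fingers, the tail is still in the saddles (blue end at top (451.5, 209) has not moved), and the side force is near zero. Squeezing slowly to 24 mm.

{"fn": "step_arm", "kwargs": {"deltas": [[0,0,0,0,33],[0,0,0,0,32],[0,0,0,0,31],[0,0,0,0,30],[0.01,0,0,0,29],[0.01,0,0,0,29],[0.01,0,0,0,29]]}}

```text
clock: 13.35
eef_pos: [526.6, -219.8, 43.1]
ee_rot: [[0.198, 0.98, 0.0], [0.98, -0.198, -0.001], [-0.001, 0.0, -1.0]]
contact_force: [-1.0, -0.3, 0.6]
grip_width: 29.2
gripper_force: 3.4
```

{"fn": "step_arm", "kwargs": {"deltas": [[0,0,0,0,28],[0,0,0,0,27.5],[0,0,0,0,27],[0,0,0,0,26.5],[0,0,0,0,26],[0,0,0,0,26]]}}

```text
clock: 13.95
eef_pos: [526.7, -219.5, 43.1]
ee_rot: [[0.198, 0.98, 0.0], [0.98, -0.198, -0.0], [-0.0, 0.0, -1.0]]
contact_force: [-0.1, -1.1, 0.6]
grip_width: 26.1
gripper_force: 4.4
```

```bash
python3 s.py
```

```text
13.95 [ 526.66 -219.55   43.08] tool F [-1.13  0.13 -0.59] [-0.17  0.05 -0.03] 26.073128412177333 4.444497311487794
```

{"fn": "step_arm", "kwargs": {"deltas": [[0,0,0,0,25.5],[0,0,0,0,25],[0,0,0,0,24.5],[0,0,0,0,24],[0,0,0,0,24],[0,0,0,0,24]]}}

```text
clock: 14.55
eef_pos: [526.7, -219.4, 43.1]
ee_rot: [[0.198, 0.98, 0.0], [0.98, -0.198, 0.0], [0.0, 0.0, -1.0]]
contact_force: [-0.2, -0.8, 0.6]
grip_width: 24.2
gripper_force: 5.2
```

```bash
python3 s.py; python3 - <<'E'
from h import *
np.set_printoptions(suppress=True,precision=2)
ims=[]
for n,b in (('top',(362,178,40,60)),('scene',(340,145,40,60))):
    A=[]
    for i in range(4): c=cap(n);A.append(c['image'].astype(float))
    im=np.mean(A,0).astype(np.uint8)
    cv2.imwrite(f'pics/{n}6.png',im[:,:,::-1])
    x,y,w,h=b
    im=cv2.resize(im[y:y+h,x:x+w,::-1],(400,600),interpolation=cv2.INTER_CUBIC)
    S=np.array([526.6,-219.6,57]);d=np.array([.198,.98,0]);t=np.array([.98,-.198,0])
    P=proj(c,[S+58*d+k*t+[0,0,3] for k in(-10,10,0)])
    print(n,P)
    for p in P: cv2.circle(im,tuple(int(v) for v in (p-[x,y])*10+5),5,(0,255,0),1)
    ims.append(im)
cv2.imwrite('pics/m6.png',np.hstack(ims))
E
```

```text
14.55 [ 526.67 -219.41   43.06] tool F [-0.87 -0.05 -0.6 ] [-0.05 -0.05  0.02] 24.243500031026716 5.212968396954238
top [[379.92 198.98]
 [381.   192.88]
 [380.46 195.93]]
scene [[360.79 164.19]
 [356.38 160.25]
 [358.58 162.21]]
```

View pics/m6.png

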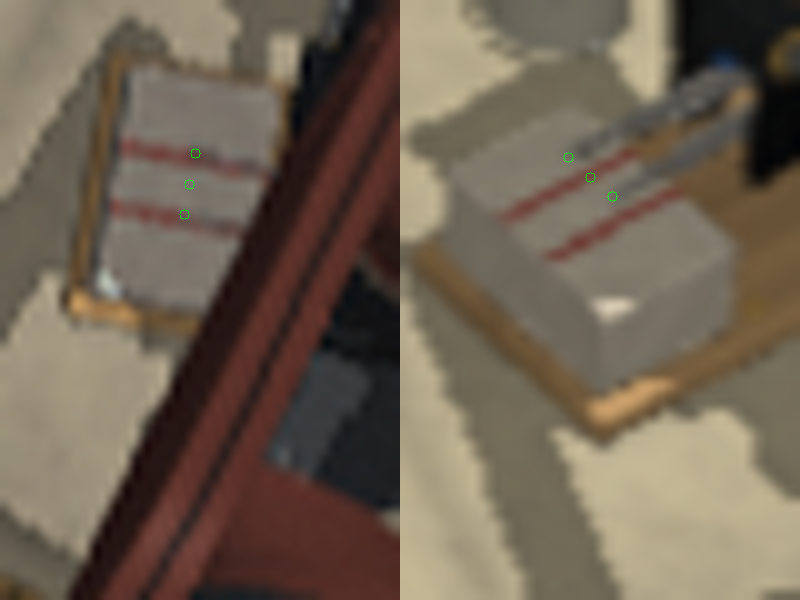

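The tips end at about the expected 20 mm marker points (scene crop (570, 155) and (613, 195)), with the same spacing as the red lines. The pad force is 5.2 N as specified, with almost no side force. I'll settle briefly, then hand in.

{"fn": "step_arm", "kwargs": {"deltas": [[0,0,0,0,24],[0,0,0,0,24],[0,0,0,0,24],[0,0,0,0,24],[0,0,0,0,24]]}}

```text
clock: 15.45
eef_pos: [526.7, -219.4, 43.1]
ee_rot: [[0.198, 0.98, 0.0], [0.98, -0.198, 0.0], [0.0, 0.0, -1.0]]
contact_force: [-0.2, -0.3, 1.6]
grip_width: 24.2
gripper_force: 5.2
```

```bash
python3 s.py; python3 -c "
from bench import ctrl
print(ctrl.finish_job())"
```

```text
15.45 [ 526.66 -219.41   43.05] tool F [-0.31 -0.14 -1.62] [ 0.   -0.07  0.02] 24.18418002722619 5.227515661390498
the job is handed in; nothing more can be done
None
```

Handed in at 15.5 s: the tweezers were laid in both saddles and let go, and are now held steadily squeezed at 24.2 mm over the buttons (5.2 N per pad, tips about 20 mm apart by camera); no verdict was returned.

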